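# Mount a build plate on the sloped scraping stand

### The job

Swing the stand's clamp fully up, then take the build plate with its print off the cooling block and lay it gently, without letting it fall, flat and square on the middle of the sloped bed, tab end uphill and the opposite edge resting against the ledge at the bottom. Let go of it, then swing the clamp down until its foot rests on the tab. Leave the spool, the tray and the scraper where they are.

Things in the scene. Friction and masses are not known exactly. Their poses are not given: they have to be found in the camera images.
- stand: Fixed plywood stand that carries the sloped bed. Origin on the table under the centre of the bed; x points uphill (roughly to the robot's left), z up. Base board 230 x 130 x 12 mm, from 85 mm downhill to 145 mm uphill of the origin. The stand may be left or right of the block.
- bed: Fixed sloped plywood bed, rising at 30 degrees, narrower than the plate. Origin on its surface, 85 mm above the table, where the middle of the plate's square part belongs; x uphill along the slope, y across, z square out of the surface. 90 mm wide, x from -70 to 140 mm. Ledge at the low end: inner face at x = -60 mm, 12 mm high. Clamp brackets at x = 122, y = +-36 mm, 30 mm high.
- clamp (a joint): Hinge of the steel hold-down clamp at the top of the bed, rad, axis along the bed's y. 0: fully down with no plate below; about 0.06: foot resting on the plate's tab; 1.35: fully up (its stop), handle swung uphill, away from the bed. It stays where it is left; about 4 N at the handle moves it.
- clamp_hinge (a point): Point on the clamp's hinge axis, at x = 120, y = 0, z = 16 mm in the bed's frame. The rubber foot (a roller 16 mm in diameter and 24 mm wide) sits on an arm with its centre, when the joint is 0, 50 mm downhill of the hinge and 6 mm nearer the bed.
- clamp_bar (a point): Middle of the clamp's handle bar, the place to grip: a black round bar 14 mm in diameter lying across (along the bed's y), held at its ends by two steel rods, 9 mm in diameter, 92 mm apart (83 mm free between them). The bar is 60 mm from the hinge; at joint 0 it is 25.4 mm downhill of the hinge and 54.4 mm farther out from the bed (bed's frame).
- block: Fixed cooling block, wood with a cork top, 110 (x) x 90 (y) x 40 mm high. Origin at the centre of its underside.
- plate: Loose aluminium plate 120 (x) x 120 (y) x 5 mm, with a 44 mm wide tab sticking out 20 mm from its +x edge; starts on the block. Origin: centre of the square part's underside; x to the tab, z up. Stuck on it a red printed beam, 34 (x) by 100 mm (y), centred at x = -10, y = 0, from z = 5 to 41 mm: grip it across its 34 mm. 0.24 to 0.42 kg.
- plate_tab (a point): Middle of the top of the plate's tab, at x = 70, y = 0, z = 5 mm in the plate's frame.
- spool: Bystander: filament spool lying flat, 160 mm in diameter, 55 mm high, origin under its centre.
- tray: Bystander: open red printed tray 90 x 130 x 50 mm, origin under its centre.
- scraper: Bystander: flat scraper lying on the table between stand and block, about 250 mm long along its x, at most 30 mm high.
Mind the look-alikes: they are no part of the job. What is meant by the plate is not purple or yellow, and is the larger of those in its own colour.

How it is judged:
By the outcome, as a careful person would: the job done as asked, in the order asked, and still so for the second after the job is handed in, with the robot touching nothing.
It also fails if it takes over 72 s, if anything falls off the work surface, if the arm or the gripper's body presses on something with over 40 N, if the wrist force passes 120 N, or if a joint passes its speed limit or range.

### The arm

A 6-joint arm with a two-finger parallel gripper is mounted at the origin on the work surface. World frame = base frame: x ahead of the robot, y to its left, z up, the work surface at z = 0. Lengths are in mm, angles in rad, forces in N, time in s.
With the tool pointing down it reaches from about 275 to 750 mm from the base axis. Payload 10.2 kg.
Tool frame: the origin (TCP) lies at the very end of the fingers, on their centre line; the grasp point (between the pads) lies 19 mm behind it; z points along the fingers, y is the line along which they close (so a half turn about z gives the same grasp; the last joint's range is limited). The gripper opens to 88 mm and grips with 3 to 60 N. Pads are 18 mm wide; open, the fingers measure 123 mm over their backs; the gripper's body (75 mm by 187 mm) begins 45 mm behind the grasp point.
Start: joints at [-1.368, 0.313, 1.498, -0, 1.331, -0.223], TCP at [216.839, -478.134, 238.72] pointing down, gripper open.
Joint ranges: [-2.94, 2.94], [-0.97, 2.17], [0.19, 2.56], [-1.23, 4.37], [0.02, 3.11], [-2.88, 2.88]. Speed limits (rad/s): [2.39, 2.39, 3.01, 3.14, 3.14, 3.14].

### API

Orientations are given as [roll, pitch, yaw] about the fixed x, y, z axes, in that order (R = Rz(yaw) Ry(pitch) Rx(roll)).
In Python, from workcell import arm gives the robot as it stands.
- The arm moves only by the shell command python3 -m jog 'ROWS' [OPENING] [FORCE]. ROWS is JSON, a list of rows, each an object with "delta_pos": the shift along the tool's x, y, z each as a share of 0.3 m, from -1 to 1, a list of three; "rot": the turn, a rotation vector about the tool's x, y, z each as a share of pi rad, from -1 to 1, a list of three. A call has exactly 5 rows; each row is the pose to reach, as a shift and turn from the pose commanded when the call began, along the tool's axes at that moment, turning the shorter way round; what a row does not reach only later rows make up. A row lasts 1/10 s, in which the tool goes at most 50 mm and 8.59 degrees, less where a joint would pass 70% of its speed; a pose out of reach is approached as far as the arm can. A call with a number of a shift or a turn outside -1 to 1 is refused whole. A call with a gripper value outside its range is refused whole. OPENING is the opening, from 0 (shut) to 1 (fully open), set as the call begins (- or left out, the last holds). The fingers move at their own pace and stop on an object; FORCE is the grip in N (left out, the last holds). Time passes only in rows, so rows that repeat a pose let the fingers close, or fill a call up. It gives the time, the measured TCP pose, the force, the opening and the grip force at its end, in the units of the state.
- arm.read_state(): the state, without advancing time (a new reading comes with each control period).
- arm.snapshot(name): name is "scene" or "side" or "wrist"; returns a dict with "img" (420x560x3 uint8, red, green, blue), "mtx" (3x3 intrinsics, pixels), "k1" (the pictures are not rectified: a ray, as slopes to the right and down, at radius r is drawn at 1 + k1 r^2 times it, then the intrinsics apply), "R" (3x3) and "t" (3): a world point X has camera coordinates R X + t. Camera axes: x right, y down, z forward; pixel columns grow to the right and rows downward; lengths in mm; the calibration is good to about 2 mm. A picture is of the moment at which its call begins. There is no depth.
- arm.sign_off(): hands the job in; it is judged then, once.
The state is a dict: "time_s": time; "q": joint angles; "qd": joint speeds; "tau": joint torques, N m; "position": TCP position; "orientation": TCP orientation; "wrist_force": force on the tool from outside, world axes, zero at the start; "moment": the same for the moment, N m; "grip_width": opening from 0.0 (shut) to 1.0 (fully open); "grip_force": force on a finger pad.
Only numpy, scipy, OpenCV 4.12 (cv2) and the standard library are available. Lean on these libraries where they do the work, as an engineer would, in place of code of your own. Each camera call takes 0.05 s, during which the arm holds its last target. There are 200 camera calls.

## Working session

There is one attempt and no reset: what is moved stays moved. The work goes in short steps, Python scripts to look and compute and a shell command to move; the robot and the scene stay as the last step left them, time stands still between calls to the robot, and variables do not carry over. Pictures are saved under pics/ and viewed, at most 12 in all, crops included, and the job is handed in when it is done.

```bash
mkdir -p pics; ls
python3 - <<'E'
from workcell import arm
import cv2,pickle
d={}
for n in("scene","side","wrist"):
    s=arm.snapshot(n);d[n]=s;cv2.imwrite(f"pics/{n}0.png",s["img"][:,:,::-1])
    print(n,s["mtx"].tolist(),s["k1"],s["R"].round(3).tolist(),s["t"].round(1))
pickle.dump(d,open("s0.pkl","wb"))
print(arm.read_state())
E
```

```text
pics
scene [[448.6840407569688, 0.0, 283.6124131561631], [0.0, 448.6840407569688, 203.01530548850837], [0.0, 0.0, 1.0]] -0.025844395305779456 [[0.405, 0.914, 0.007], [0.598, -0.259, -0.758], [-0.691, 0.311, -0.652]] [-306.1 -206.9 1737.9]
side [[449.79568535158285, 0.0, 285.34773292618627], [0.0, 449.79568535158285, 208.31109317003902], [0.0, 0.0, 1.0]] -0.09369030252985751 [[-0.947, -0.321, -0.018], [-0.201, 0.633, -0.748], [0.252, -0.704, -0.664]] [ 569.7  181.9 1544.4]
wrist [[347.84107916938416, 0.0, 275.8329956808428], [0.0, 347.84107916938416, 208.00068562616573], [0.0, 0.0, 1.0]] -0.06280067497931008 [[0.412, -0.911, -0.002], [-0.868, -0.394, 0.303], [-0.277, -0.123, -0.953]] [-523.2  -41.9  391. ]
{'time_s': 0.15, 'q': array([-1.36840822e+00,  3.13294797e-01,  1.49821406e+00,  3.16815912e-05,
        1.33099617e+00, -2.23390254e-01]), 'qd': array([-0.00103877, -0.00077139, -0.0017544 , -0.00157478,  0.00048846,
        0.00087129]), 'tau': array([ 2.29556383e-03, -4.02301204e+01, -2.52314794e+01,  6.94974046e-02,
        3.43928835e-02, -6.63920264e-05]), 'position': array([ 216.80674592, -477.95780839,  238.32444838]), 'orientation': array([-3.14070977e+00, -2.32128034e-04,  4.25770721e-01]), 'wrist_force': array([-0.85208294, -0.38021986,  0.8591414 ]), 'moment': array([-0.02879838, -0.01944702,  0.01632377]), 'grip_force': 0.0, 'grip_width': 0.9975460515313416}
```

View pics/scene0.png

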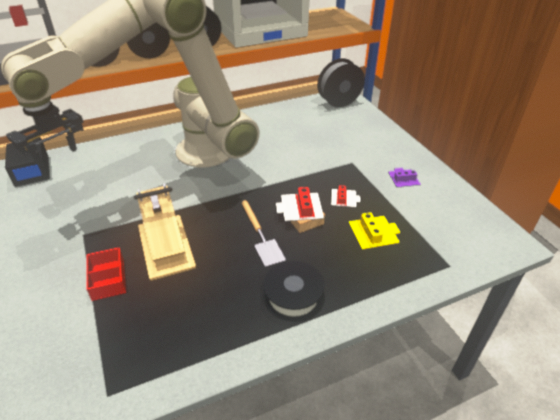

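View pics/side0.png

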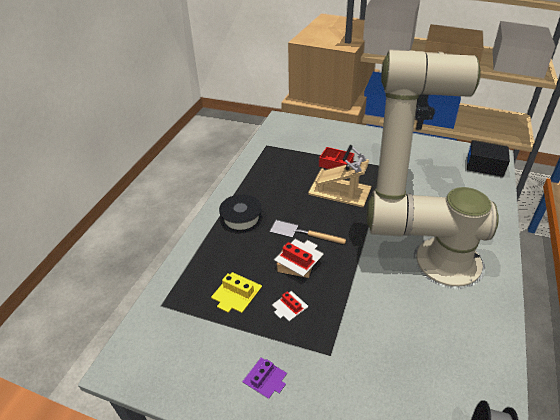

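The scene picture shows these candidates: the red beam on a white plate on the block at (303,205), a small red/white look-alike at (344,196), yellow at (374,230) and purple at (404,177). The red tray at (105,273) isn't a plate. I choose the large red/white one on the block; the stand is at (165,235). In the side view the plate is at (299,257) and the stand at (340,185). Next, a close crop to check.

Run:
```python
import cv2,pickle,numpy as np
d=pickle.load(open("s0.pkl","rb"))
def c(n,x,y,w,h,k):
    return cv2.resize(d[n]["img"][y:y+h,x:x+w,::-1],(w*k,h*k),interpolation=cv2.INTER_CUBIC)
a=c("scene",130,175,75,115,5)[:, :375]
A=np.hstack([a,c("scene",270,175,85,115,5)])
cv2.imwrite("pics/crop_scene.png",A)
B=np.hstack([c("side",300,140,80,70,5),c("side",260,230,80,70,5)])
cv2.imwrite("pics/crop_side.png",B);print(A.shape,B.shape)
```

```text
(575, 800, 3) (350, 800, 3)
```

View pics/crop_scene.png

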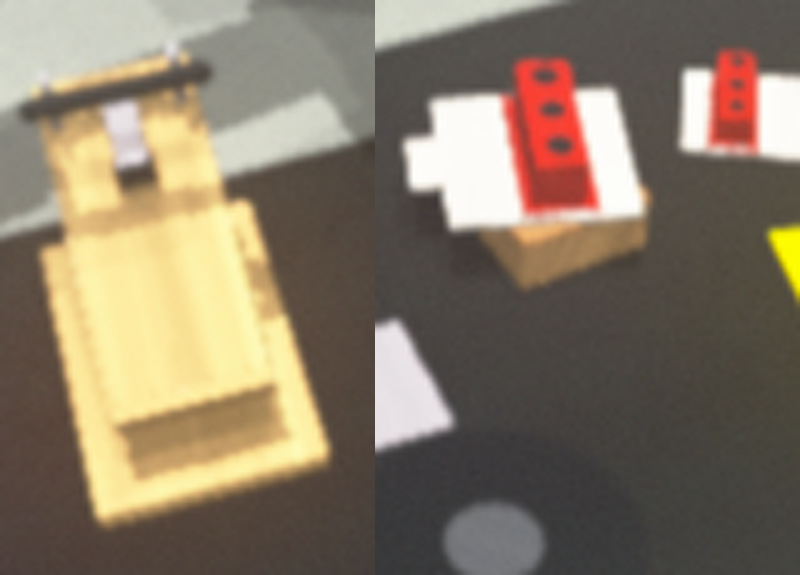

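View pics/crop_side.png

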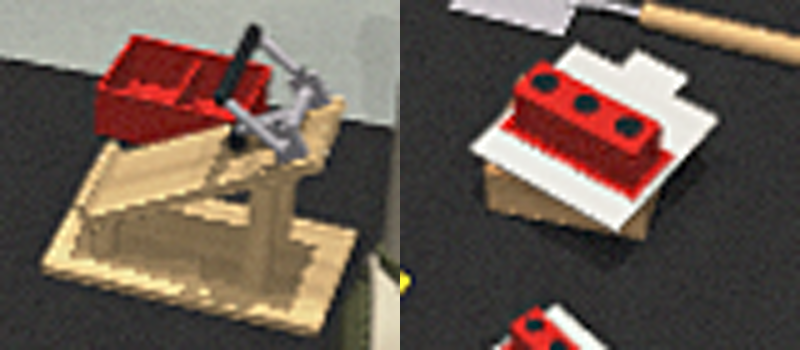

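The crops confirm the large white plate with the red beam and its tab pointing left in the scene view, sitting on the wooden block. The clamp bar runs between scene crop pixels (25,108) and (208,72), and in the side crop between (252,30) and (222,98).

```bash
cat > h.py <<'E'
import numpy as np,cv2
def ray(s,uv):
    K=s["mtx"];p=cv2.undistortPoints(np.array([[uv]],float),K,np.array([s["k1"],0,0,0.]))[0,0]
    d=s["R"].T@np.array([p[0],p[1],1]);return -s["R"].T@s["t"],d/np.linalg.norm(d)
def onz(s,uv,z):
    o,d=ray(s,uv);return o+d*(z-o[2])/d[2]
def tri(s1,a,s2,b):
    o,d=ray(s1,a);p,e=ray(s2,b);k=np.linalg.lstsq(np.c_[d,-e],p-o,rcond=None)[0]
    x,y=o+k[0]*d,p+k[1]*e;return (x+y)/2,np.linalg.norm(x-y)
def proj(s,X):
    c=s["R"]@np.array(X,float)+s["t"];x=c[:2]/c[2];x=x*(1+s["k1"]*(x@x));return s["mtx"][:2,:2]@x+s["mtx"][:2,2]
E
python3 - <<'E'
import pickle,numpy as np
from h import *
np.set_printoptions(precision=1,suppress=True)
d=pickle.load(open("s0.pkl","rb"));S,D=d["scene"],d["side"]
cv=lambda u,v,x,y:((u+.5)/5-.5+x,(v+.5)/5-.5+y)
sp=lambda u,v:cv(u-375,v,270,175); ss=lambda u,v:cv(u,v,130,175)
dp=lambda u,v:cv(u-400,v,260,230); ds=lambda u,v:cv(u,v,300,140)
print("plate scene",*[onz(S,sp(*p),45) for p in[(432,97),(615,88),(645,215),(452,230),(405,138),(410,190)]])
print("plate side",*[onz(D,dp(*p),45) for p in[(470,150),(575,43),(720,120),(618,233),(635,50),(690,75)]])
print("base scene",*[onz(S,ss(*p),12) for p in[(45,252),(100,520),(328,458)]])
print("base side",*[onz(D,ds(*p),12) for p in[(42,268),(315,330),(358,232)]])
a,b=ss(25,108),ss(208,72);c,e=ds(252,30),ds(222,98)
for p in((a,c),(a,e),(b,c),(b,e)):print("bar",*tri(S,p[0],D,p[1]))
print("ledge",*[onz(S,ss(*p),62) for p in[(118,425),(275,385)]])
E
```

```text
plate scene [414.9 141.4  45. ] [454.1 255.4  45. ] [571.4 215.9  45. ] [536.5 101.4  45. ] [445.7 109.   45. ] [492.7  92.3  45. ]
plate side [568.6 217.5  45. ] [532.5 100.4  45. ] [416.4 140.1  45. ] [453.2 255.7  45. ] [490.4  94.1  45. ] [447.2 105.7  45. ]
base scene [ 340.7 -311.6   12. ] [ 570.1 -322.7   12. ] [ 576.2 -194.9   12. ]
base side [ 569.1 -189.    12. ] [ 344.4 -180.7   12. ] [ 334.9 -311.7   12. ]
bar [ 435.1 -301.2  197.1] 1.732329326515981
bar [ 434.8 -285.8  168.4] 56.184555958028255
bar [ 439.3 -218.9  224. ] 54.890055945201404
bar [ 438.1 -203.8  195.6] 3.780670725419133
ledge [ 552.6 -300.    62. ] [ 557.5 -213.7   62. ]
```

The plate and stand measurements agree between both views: the plate is 121 mm square, the clamp bar is 59.8 mm from the hinge, and the base board is 230 x 130 mm. The clamp is close to fully down. Next, a helper that turns a target pose into move units.

```bash
cat >> h.py <<'E'
from scipy.spatial.transform import Rotation as Ro
PC=np.array([493.4,178.5,40]);PYAW=np.deg2rad(-108.1)
SO=np.array([486.,-253,0]);SYAW=np.deg2rad(177.2)
def bed(p): # bed-frame point -> world
    return SO+[0,0,85]+(Ro.from_euler("z",SYAW)*Ro.from_euler("y",-np.pi/6)).apply(p)
def bar(j): # bar middle at joint j
    a=np.deg2rad(65)+j; return bed([120-60*np.cos(a),0,16+60*np.sin(a)])
def go(pos,R,frm=None):
    from workcell import arm
    s=arm.read_state()
    p,R0=frm or (s["position"],Ro.from_euler("xyz",s["orientation"]))
    return "d",np.round(R0.inv().apply(np.array(pos)-p)/300,4),"r",np.round((R0.inv()*R).as_rotvec()/np.pi,4)
down=lambda yaw:Ro.from_euler("xyz",[np.pi,0,yaw])
E
python3 - <<'E'
from h import *
print(bar(0),bar(.06),bar(1.35))
print(*go(bar(.06)+[0,0,80],down(1.522)))
E
```

```text
[ 439.28191585 -250.71510449  193.27099264] [ 437.13240678 -250.60997596  196.15624328] [ 367.40357956 -247.19966736  214.34937796]
d [ 0.9819 -0.3869 -0.1255] r [-2.000e-04 -2.000e-04 -3.489e-01]
```

```bash
python3 -m jog '[{"delta_pos":[0.15,-0.06,-0.12],"rot":[0,0,-0.045]},{"delta_pos":[0.3,-0.12,-0.12],"rot":[0,0,-0.09]},{"delta_pos":[0.45,-0.18,-0.12],"rot":[0,0,-0.135]},{"delta_pos":[0.6,-0.24,-0.12],"rot":[0,0,-0.18]},{"delta_pos":[0.75,-0.3,-0.12],"rot":[0,0,-0.22]}]' 1 10
python3 - <<'E'
from h import *
print(*go(bar(.06)+[0,0,80],down(1.522)))
E
```

```text
time_s: 0.65
position: [383.8, -303.3, 274.7]
orientation: [3.142, 0.0, 1.122]
wrist_force: [0.3, -0.5, -0.0]
grip_width: 1.002
grip_force: 0.0
d [ 0.2354  0.0839 -0.0047] r [-0.      0.     -0.1273]
```

```bash
python3 -m jog '[{"delta_pos":[0.12,0.04,0],"rot":[0,0,-0.04]},{"delta_pos":[0.235,0.084,-0.005],"rot":[0,0,-0.08]},{"delta_pos":[0.235,0.084,-0.005],"rot":[0,0,-0.127]},{"delta_pos":[0.235,0.084,-0.005],"rot":[0,0,-0.127]},{"delta_pos":[0.235,0.084,-0.005],"rot":[0,0,-0.127]}]'
python3 - <<'E'
from h import *
from workcell import arm
import pickle
s=arm.snapshot("wrist");cv2.imwrite("pics/w1.png",s["img"][:,:,::-1]);pickle.dump(s,open("w1.pkl","wb"))
print(proj(s,bar(.06)),[proj(s,bed([-60,y,12])) for y in(-45,45)],[proj(s,bed([122,y,30])) for y in(-36,36)])
print(*go(bar(.06)+[0,0,-19],down(1.522)))
E
```

```text
time_s: 1.15
position: [436.1, -252.9, 276.0]
orientation: [-3.141, -0.0, 1.512]
wrist_force: [0.2, -0.3, 0.3]
grip_width: 1.001
grip_force: 0.0
[278.61488916 215.22412376] [array([382.87890726, 130.42841437]), array([376.44616191, 214.62914572])] [array([220.26110352, 157.8902172 ]), array([225.67708024, 249.22946468])]
d [0.0085 0.0032 0.3298] r [-0.0001 -0.0001 -0.0033]
```

View pics/w1.png

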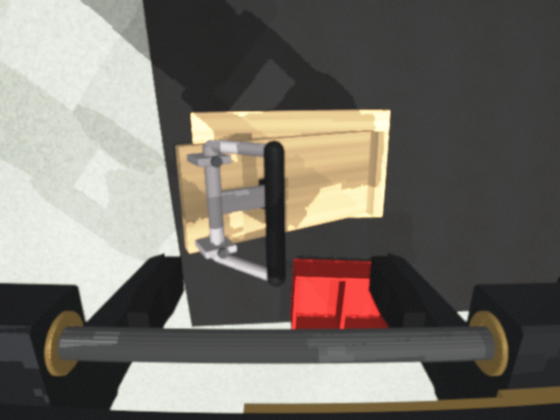

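The wrist picture shows the bar centred near (275,213), about 3 px left of the prediction at (279,215). The gripper is therefore over the bar between the rods, at rows 148 and 275. I'll descend around the bar.

```bash
python3 -m jog '[{"delta_pos":[0.005,-0.006,0.12],"rot":[0,0,-0.003]},{"delta_pos":[0.005,-0.006,0.22],"rot":[0,0,-0.003]},{"delta_pos":[0.005,-0.006,0.3],"rot":[0,0,-0.003]},{"delta_pos":[0.005,-0.006,0.325],"rot":[0,0,-0.003]},{"delta_pos":[0.005,-0.006,0.325],"rot":[0,0,-0.003]}]';  python3 -m jog '[{"delta_pos":[0,0,0]},{"delta_pos":[0,0,0]},{"delta_pos":[0,0,0]},{"delta_pos":[0,0,0]},{"delta_pos":[0,0,0]}]' 0.27 5
python3 - <<'E'
from h import *
import pickle
s=pickle.load(open("w1.pkl","rb"))
u=lambda x,y,z:SO+Ro.from_euler("z",SYAW).apply([x,y,z])
print([proj(s,u(x,y,12)).round(1) for x,y in((-85,65),(-85,-65),(145,65),(145,-65))])
print([proj(s,bed([x,y,0])).round(1) for x,y in((140,-45),(140,45))])
img=s["img"]
for r in (118,160,200): print(r,img[r,366:396].sum(1))
for c in (205,300,370): print(c,img[100:150,c].sum(1))
for j in np.linspace(.06,1.35,7): print(j,(bar(j)+[-2,0,-19]).round(1))
E
```

```text
time_s: 1.7
position: [434.3, -251.4, 178.4]
orientation: [-3.141, -0.001, 1.523]
wrist_force: [-0.8, -0.8, 0.5]
grip_width: 0.999
grip_force: 0.0
[array([385. , 215.9]), array([393.8, 108.5]), array([201.3, 217.8]), array([193.1, 110.4])]
[array([183.2, 143.1]), array([192.9, 250.9])]
118 [592 592 594 593 593 593 591 600 640 693 724 730 730 730 730 730 730 730
 730 730 730 726 699 569 336 215 190 182 188 184]
160 [546 543 521 483 451 437 432 430 423 427 461 513 543 553 562 591 646 689
 708 697 611 391 225 190 191 190 190 188 189 188]
200 [664 626 602 595 585 580 580 612 660 687 696 698 701 706 714 717 690 579
 362 219 192 184 189 187 181 183 186 183 184 183]
205 [118 116 122 120 116 115 118 117 118 113 134 206 345 473 539 549 547 546
 554 565 574 586 630 682 708 724 730 729 728 725 721 716 711 707 707 712
 716 723 724 717 701 657 576 469 420 418 424 442 457 457]
300 [128 127 125 128 128 126 132 132 138 187 352 514 581 594 596 592 590 590
 597 607 621 629 634 635 634 635 630 625 617 606 597 587 587 574 540 484
 499 556 585 589 595 602 603 605 600 590 579 569 558 548]
370 [191 192 189 192 187 189 187 186 220 384 596 689 703 673 623 593 591 589
 593 597 603 618 632 639 639 638 630 624 611 577 509 493 524 541 540 543
 542 536 528 524 517 509 495 489 487 482 482 485 481 476]
0.06 [ 435.1 -250.6  177.2]
0.275 [ 426.1 -250.2  186.3]
0.49 [ 415.3 -249.6  193.4]
0.7050000000000001 [ 403.3 -249.1  197.9]
0.9199999999999999 [ 390.6 -248.4  199.8]
1.135 [ 377.8 -247.8  198.9]
1.35 [ 365.4 -247.2  195.3]schema error: expected keys delta_pos, rot
```

```bash
python3 -m jog '[{"delta_pos":[0,0,0],"rot":[0,0,0]},{"delta_pos":[0,0,0],"rot":[0,0,0]},{"delta_pos":[0,0,0],"rot":[0,0,0]},{"delta_pos":[0,0,0],"rot":[0,0,0]},{"delta_pos":[0,0,0],"rot":[0,0,0]}]' 0.27 5;  python3 -m jog '[{"delta_pos":[0,-0.015,-0.018],"rot":[0,0,0]},{"delta_pos":[0,-0.03,-0.032],"rot":[0,0,0]},{"delta_pos":[0,-0.05,-0.045],"rot":[0,0,0]},{"delta_pos":[0,-0.07,-0.056],"rot":[0,0,0]},{"delta_pos":[0,-0.09,-0.064],"rot":[0,0,0]}]'; python3 -m jog '[{"delta_pos":[0,-0.02,-0.006],"rot":[0,0,0]},{"delta_pos":[0,-0.04,-0.01],"rot":[0,0,0]},{"delta_pos":[0,-0.06,-0.012],"rot":[0,0,0]},{"delta_pos":[0,-0.08,-0.011],"rot":[0,0,0]},{"delta_pos":[0,-0.1,-0.009],"rot":[0,0,0]}]'
```

```text
time_s: 2.2
position: [434.7, -251.2, 179.0]
orientation: [3.141, 0.0, 1.525]
wrist_force: [1.2, -0.4, -0.0]
grip_width: 0.571
grip_force: 0.0
time_s: 2.7
position: [409.3, -250.1, 199.9]
orientation: [3.135, 0.002, 1.525]
wrist_force: [11.3, 1.7, 5.5]
grip_width: 0.535
grip_force: 5.0
time_s: 3.2
position: [380.0, -249.5, 203.2]
orientation: [3.132, 0.004, 1.525]
wrist_force: [9.9, -1.7, 8.1]
grip_width: 1.004
grip_force: 5.1
```

The 5 N grip yields to the bar, so I'll use more grip force and close again before continuing.

```bash
python3 -m jog '[{"delta_pos":[0,0,0],"rot":[0,0,0]},{"delta_pos":[0,0,0.01],"rot":[0,0,0]},{"delta_pos":[0,0,0.01],"rot":[0,0,0]},{"delta_pos":[0,0,0.01],"rot":[0,0,0]},{"delta_pos":[0,0,0.01],"rot":[0,0,0]}]' 0.25 40;  python3 -m jog '[{"delta_pos":[0,0,0],"rot":[0,0,0]},{"delta_pos":[0,0,0],"rot":[0,0,0]},{"delta_pos":[0,0,0],"rot":[0,0,0]},{"delta_pos":[0,0,0],"rot":[0,0,0]},{"delta_pos":[0,0,0],"rot":[0,0,0]}]'
```

```text
time_s: 3.7
position: [377.8, -248.6, 198.0]
orientation: [3.141, 0.001, 1.525]
wrist_force: [3.5, -0.7, 1.6]
grip_width: 0.361
grip_force: 1.5
time_s: 4.2
position: [377.7, -248.5, 197.5]
orientation: [-3.141, -0.0, 1.525]
wrist_force: [2.3, 0.2, 1.4]
grip_width: 0.246
grip_force: 1.0
```

```bash
python3 -m jog '[{"delta_pos":[0,-0.015,0.002],"rot":[0,0,0]},{"delta_pos":[0,-0.03,0.005],"rot":[0,0,0]},{"delta_pos":[0,-0.045,0.01],"rot":[0,0,0]},{"delta_pos":[0,-0.045,0.01],"rot":[0,0,0]},{"delta_pos":[0,-0.045,0.01],"rot":[0,0,0]}]'; python3 -m jog '[{"delta_pos":[0,-0.005,0],"rot":[0,0,0]},{"delta_pos":[0,-0.01,0.003],"rot":[0,0,0]},{"delta_pos":[0,-0.013,0.003],"rot":[0,0,0]},{"delta_pos":[0,-0.013,0.003],"rot":[0,0,0]},{"delta_pos":[0,-0.013,0.003],"rot":[0,0,0]}]'
```

```text
time_s: 4.7
position: [363.8, -247.7, 194.3]
orientation: [-3.14, -0.001, 1.525]
wrist_force: [0.3, 0.1, -0.7]
grip_width: 0.251
grip_force: 0.0
time_s: 5.2
position: [360.3, -247.7, 193.6]
orientation: [-3.141, -0.0, 1.525]
wrist_force: [2.4, -0.8, -3.3]
grip_width: 0.253
grip_force: 1.5
```

```bash
python3 -m jog '[{"delta_pos":[0,-0.006,0],"rot":[0,0,0]},{"delta_pos":[0,-0.01,0],"rot":[0,0,0]},{"delta_pos":[0,-0.014,0],"rot":[0,0,0]},{"delta_pos":[0,-0.014,0],"rot":[0,0,0]},{"delta_pos":[0,-0.014,0],"rot":[0,0,0]}]'
python3 - <<'E'
from workcell import arm
import cv2
s=arm.snapshot("side");cv2.imwrite("pics/s2.png",cv2.resize(s["img"][120:220,290:410,::-1],None,fx=5,fy=5,interpolation=2))
E
```

```text
time_s: 5.7
position: [359.5, -247.7, 193.6]
orientation: [3.132, 0.001, 1.525]
wrist_force: [31.0, -1.7, -15.9]
grip_width: 0.247
grip_force: 16.5
```

View pics/s2.png

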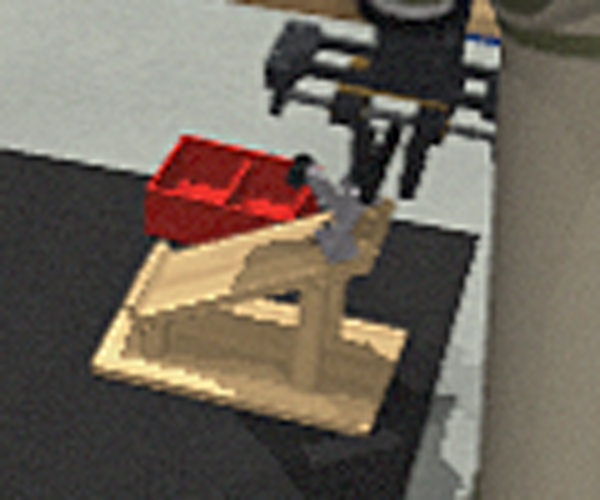

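The side picture shows the clamp upright, with the foot at (305,170) in the crop, swung off the bed; 31 N at the finger confirms it's against the stop. I'll back off, rise, and measure the stand again with the wrist camera.

```bash
python3 -m jog '[{"delta_pos":[0,0.03,0],"rot":[0,0,0]},{"delta_pos":[0,0.03,-0.1],"rot":[0,0,0]},{"delta_pos":[0,0.03,-0.25],"rot":[0,0,0]},{"delta_pos":[0,0.15,-0.4],"rot":[0,0,0]},{"delta_pos":[0,0.25,-0.4],"rot":[0,0,0]}]'; python3 -m jog '[{"delta_pos":[0,0.1,0],"rot":[0,0,0]},{"delta_pos":[-0.15,0.15,0],"rot":[0,0,0]},{"delta_pos":[-0.2,0.15,0],"rot":[0,0,0]},{"delta_pos":[-0.2,0.15,0],"rot":[0,0,0]},{"delta_pos":[-0.2,0.15,0],"rot":[0,0,0]}]' 1
python3 - <<'E'
from h import *
from workcell import arm
import pickle
s=arm.snapshot("wrist");cv2.imwrite("pics/w2.png",s["img"][:,:,::-1]);pickle.dump(s,open("w2.pkl","wb"))
for n in("scene","side"):
    pickle.dump(arm.snapshot(n),open(n+"2.pkl","wb"))
u=lambda x,y,z:SO+Ro.from_euler("z",SYAW).apply([x,y,z])
print([proj(s,u(x,y,12)).round(1) for x,y in((-85,65),(-85,-65),(145,65),(145,-65))])
print([proj(s,bed(p)).round(1) for p in((-60,-45,12),(-60,45,12),(-60,-45,0),(-60,45,0),(0,-45,0),(0,45,0),(140,-45,0),(140,45,0))])
E
```

```text
time_s: 6.25
position: [432.2, -251.8, 318.9]
orientation: [3.136, 0.006, 1.524]
wrist_force: [0.4, -0.6, 0.2]
grip_width: 0.251
grip_force: 0.0
time_s: 6.75
position: [472.8, -312.4, 313.8]
orientation: [-3.141, -0.0, 1.525]
wrist_force: [-0.3, -0.6, -0.2]
grip_width: 0.68
grip_force: 0.0
[array([349.8, 166. ]), array([356.1,  59.8]), array([173.9, 165.7]), array([165.8,  59.8])]
[array([340.9,  74. ]), array([336.8, 157.3]), array([333.8,  74.5]), array([330.2, 155.9]), array([287.4,  72.2]), array([286.4, 160.1]), array([143.7,  67.1]), array([153.7, 173.4])]
```

View pics/w2.png

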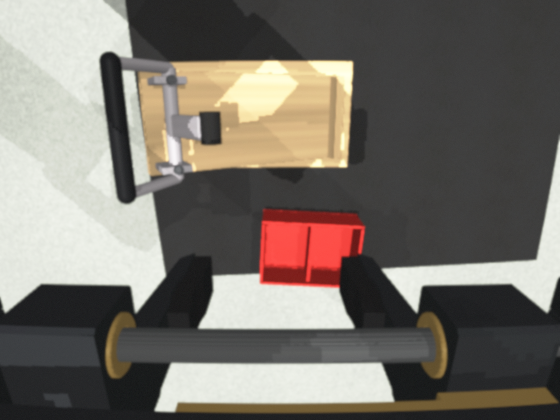

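The wrist picture shows the clamp fully up, with the bar at (117,128) and the foot at (210,128). The base board corners are at (353,62) and (348,167), about 2-3 px uphill of my prediction. I'll fit the edges to refine the stand pose.

Run:
```python
from h import *
import pickle
np.set_printoptions(precision=1,suppress=True)
s=pickle.load(open("w2.pkl","rb"));g=s["img"].astype(float)
print("cam",-s["R"].T@s["t"])
red=g[:,:,0]
def cross(v,x0,step): # first bright->dark crossing
    t=130
    for i in range(len(v)-1):
        if v[i]<t<=v[i+1]: return x0+step*(i+(t-v[i])/(v[i+1]-v[i]))
R0=Ro.from_euler("z",-SYAW)
f=lambda uv:R0.apply(onz(s,uv,12)-SO)
r=np.array([f((cross(red[y,375:340:-1],375,-1),y)) for y in range(72,158,4)])
t=np.array([f((x,cross(red[45:75,x],45,1))) for x in range(225,345,6)])
b=np.array([f((x,cross(red[185:150:-1,x],185,-1))) for x in range(225,340,6)])
for n,a,i in(("right x=-85",r,0),("top y=-65",t,1),("bot y=65",b,1)):
    p=np.polyfit(a[:,1-i],a[:,i],1);print(n,np.median(a[:,i]),a[:,i].std(),"slope",np.rad2deg(p[0]).round(2))
# bar
dark=(g.sum(2)<120).astype(np.uint8);dark[:,:90]=0;dark[:,140:]=0;dark[:45]=0;dark[205:]=0
n,l,st,c=cv2.connectedComponentsWithStats(dark);k=1+np.argmax(st[1:,4]);print("bar px",c[k],st[k],"pred",proj(s,bar(1.35)))
```

```text
cam [ 475.7 -233.3  459.8]
right x=-85 -81.62534207204212 0.2849368495428231 slope 0.28
top y=-65 -63.95518854395026 0.4030072273295718 slope 0.45
bot y=65 66.89272857564461 0.4620167671424004 slope 0.24
bar px [118.2 114.1] [ 101   54   34  148 1415] pred [122.7 128. ]
```

```bash
sed -i 's/^SO=.*/SO=np.array([483.2,-254.3,0]);SYAW=np.deg2rad(177.3)/' h.py; python3 -m jog '[{"delta_pos":[0.16,0,0],"rot":[0,0,-0.04]},{"delta_pos":[0.32,0,0],"rot":[0,0,-0.08]},{"delta_pos":[0.48,0,0],"rot":[0,0,-0.12]},{"delta_pos":[0.64,0,0],"rot":[0,0,-0.16]},{"delta_pos":[0.8,0,0],"rot":[0,0,-0.2]}]'
python3 - <<'E'
from h import *
print(*go([496,130,250],down(2.826)))
E
```

```text
time_s: 7.4
position: [483.5, -70.7, 314.3]
orientation: [3.141, 0.001, 2.159]
wrist_force: [-0.0, 0.4, 0.4]
grip_width: 1.003
grip_force: 0.0
d [0.5335 0.4059 0.2141] r [ 1.000e-04  3.000e-04 -2.123e-01]
```

```bash
python3 -m jog '[{"delta_pos":[0.11,0.08,0.04],"rot":[0,0,-0.045]},{"delta_pos":[0.22,0.16,0.08],"rot":[0,0,-0.09]},{"delta_pos":[0.33,0.24,0.12],"rot":[0,0,-0.13]},{"delta_pos":[0.44,0.32,0.16],"rot":[0,0,-0.175]},{"delta_pos":[0.53,0.4,0.2],"rot":[0,0,-0.212]}]';python3 -m jog '[{"delta_pos":[0,0,0],"rot":[0,0,0]},{"delta_pos":[0,0,0],"rot":[0,0,0]},{"delta_pos":[0,0,0],"rot":[0,0,0]},{"delta_pos":[0,0,0],"rot":[0,0,0]},{"delta_pos":[0,0,0],"rot":[0,0,0]}]'
python3 - <<'E'
from h import *
from workcell import arm
import pickle
s=arm.snapshot("wrist");cv2.imwrite("pics/w3.png",s["img"][:,:,::-1]);pickle.dump(s,open("w3.pkl","wb"))
P=lambda x,y,z:proj(s,PC+Ro.from_euler("z",PYAW).apply([x,y,z])).round(1)
print([P(x,y,5) for x,y in((60,60),(60,-60),(-60,-60),(-60,60))],[P(x,y,41) for x,y in((7,50),(7,-50),(-27,-50),(-27,50))])
E
```

```text
time_s: 7.9
position: [495.9, 128.0, 254.0]
orientation: [3.141, 0.001, 2.826]
wrist_force: [0.2, 0.7, 0.1]
grip_width: 1.0
grip_force: 0.0
time_s: 8.4
position: [497.0, 124.8, 254.1]
orientation: [3.141, 0.001, 2.818]
wrist_force: [0.7, -0.1, 0.3]
grip_width: 0.997
grip_force: 0.0
[array([266.3, 214. ]), array([264.3,  97.8]), array([386.3,  97.4]), array([377.2, 213.1])] [array([319.8, 215.7]), array([323., 109.]), array([361.1, 109. ]), array([354.7, 215.4])]
```

View pics/w3.png

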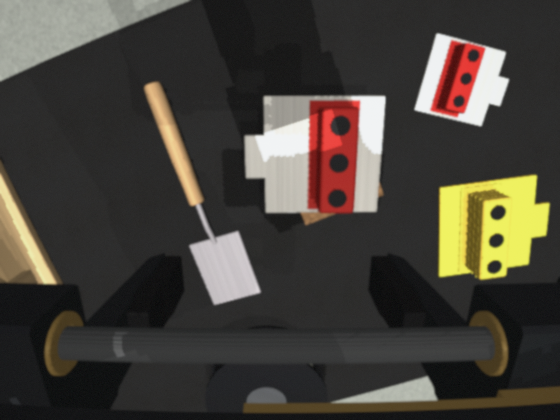

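The wrist picture shows the plate corners at (264,96), (385,97), (378,213) and (265,212), within about 1 px of the prediction, with the beam at (338,157). The look-alikes are at (462,80) and (492,228). Next is the descent onto the beam.

Run:
```python
from h import *
print(*go([495.5,188.3,110],down(2.826)),*go([495.5,188.3,52],down(2.826)))
```

```text
d [0.0721 0.1986 0.4801] r [ 0.      0.0002 -0.0025] d [0.0722 0.1986 0.6735] r [ 0.      0.0002 -0.0025]
```

```bash
python3 -m jog '[{"delta_pos":[0.035,0.1,0.05],"rot":[0,0,-0.0025]},{"delta_pos":[0.072,0.199,0.12],"rot":[0,0,-0.0025]},{"delta_pos":[0.072,0.199,0.26],"rot":[0,0,-0.0025]},{"delta_pos":[0.072,0.199,0.36],"rot":[0,0,-0.0025]},{"delta_pos":[0.072,0.199,0.44],"rot":[0,0,-0.0025]}]' 1 40;python3 -m jog '[{"delta_pos":[0,0,0],"rot":[0,0,0]},{"delta_pos":[0,0,0],"rot":[0,0,0]},{"delta_pos":[0,0,0],"rot":[0,0,0]},{"delta_pos":[0,0,0],"rot":[0,0,0]},{"delta_pos":[0,0,0],"rot":[0,0,0]}]'
python3 - <<'E'
from h import *
print(*go([495.5,188.3,52],down(2.826)))
E
```

```text
time_s: 8.95
position: [494.8, 188.8, 120.0]
orientation: [-3.141, -0.001, 2.827]
wrist_force: [0.4, 0.3, -0.1]
grip_width: 1.0
grip_force: 0.0
time_s: 9.45
position: [495.6, 189.1, 122.6]
orientation: [3.141, 0.001, 2.827]
wrist_force: [-0.1, -0.3, -0.0]
grip_width: 1.005
grip_force: 0.0
d [-1.000e-04 -2.800e-03  2.353e-01] r [0.0002 0.0004 0.0005]
```

Descend, close gently, then lift.

```bash
python3 -m jog '[{"delta_pos":[0,-0.003,0.07],"rot":[0,0,0]},{"delta_pos":[0,-0.003,0.14],"rot":[0,0,0]},{"delta_pos":[0,-0.003,0.19],"rot":[0,0,0]},{"delta_pos":[0,-0.003,0.225],"rot":[0,0,0]},{"delta_pos":[0,-0.003,0.235],"rot":[0,0,0]}]'
for i in 1; do :; done
python3 -m jog '[{"delta_pos":[0,0,0],"rot":[0,0,0]},{"delta_pos":[0,0,0],"rot":[0,0,0]},{"delta_pos":[0,0,0],"rot":[0,0,0]},{"delta_pos":[0,0,0],"rot":[0,0,0]},{"delta_pos":[0,0,0],"rot":[0,0,0]}]' 0 35
python3 -m jog '[{"delta_pos":[0,0,0],"rot":[0,0,0]},{"delta_pos":[0,0,0],"rot":[0,0,0]},{"delta_pos":[0,0,0],"rot":[0,0,0]},{"delta_pos":[0,0,0],"rot":[0,0,0]},{"delta_pos":[0,0,0],"rot":[0,0,0]}]'
```

```text
time_s: 9.95
position: [494.8, 188.2, 50.6]
orientation: [-3.141, -0.001, 2.828]
wrist_force: [0.3, 0.5, -0.0]
grip_width: 0.997
grip_force: 0.0
time_s: 10.45
position: [495.1, 188.3, 51.5]
orientation: [3.141, 0.0, 2.828]
wrist_force: [-0.1, 0.2, 1.2]
grip_width: 0.568
grip_force: 0.0
time_s: 10.95
position: [495.0, 188.1, 51.3]
orientation: [-3.141, -0.0, 2.828]
wrist_force: [-0.4, -1.9, 1.3]
grip_width: 0.379
grip_force: 35.0
```

The grip is solid: the opening is 33.4 mm and the force 35 N. Lifting and carrying.

```bash
cat >> h.py <<'E'
def place(x,y,z,dyaw=0): # plate origin in bed frame -> TCP pose
    B=(Ro.from_euler("z",SYAW)*Ro.from_euler("y",-np.pi/6)*Ro.from_euler("z",dyaw)).as_matrix()
    return bed([x-10,y,z+11.3]),Ro.from_matrix(np.c_[-B[:,1],-B[:,0],-B[:,2]])
E
python3 -m jog '[{"delta_pos":[0,0,-0.03],"rot":[0,0,0]},{"delta_pos":[0,0,-0.1],"rot":[0,0,0]},{"delta_pos":[0,0,-0.23],"rot":[0,0,0]},{"delta_pos":[0,0,-0.37],"rot":[0,0,0]},{"delta_pos":[0,0,-0.5],"rot":[0,0,0]}]'
python3 -m jog '[{"delta_pos":[0,0,-0.1],"rot":[0,0,0]},{"delta_pos":[0,-0.1,-0.2],"rot":[0,0,0.04]},{"delta_pos":[0,-0.2,-0.25],"rot":[0,0,0.08]},{"delta_pos":[0,-0.3,-0.25],"rot":[0,0,0.12]},{"delta_pos":[0,-0.4,-0.25],"rot":[0,0,0.16]}]'
python3 - <<'E'
from h import *
p,R=place(3,0,110);print(p,*go([p[0],p[1],275],down(1.525)));print(*go(p,R,(np.array([p[0],p[1],275]),down(1.525))))
E
```

```text
time_s: 11.45
position: [494.6, 188.4, 203.2]
orientation: [3.141, -0.0, 2.828]
wrist_force: [0.8, 0.1, -4.5]
grip_width: 0.382
grip_force: 35.0
time_s: 11.95
position: [457.2, 73.4, 276.7]
orientation: [3.141, 0.0, 2.32]
wrist_force: [-0.2, -0.7, -4.7]
grip_width: 0.386
grip_force: 35.0
[ 549.83811897 -257.44257392  186.54888148] d [-1.0176 -0.5252  0.0055] r [ 2.000e-04 -1.000e-04  2.531e-01]
d [-0.     -0.      0.2948] r [1.667e-01 1.000e-04 4.000e-04]
```

```bash
python3 -m jog '[{"delta_pos":[-0.13,-0.07,0],"rot":[0,0,0.035]},{"delta_pos":[-0.26,-0.14,0],"rot":[0,0,0.07]},{"delta_pos":[-0.4,-0.21,0],"rot":[0,0,0.1]},{"delta_pos":[-0.54,-0.28,0],"rot":[0,0,0.14]},{"delta_pos":[-0.68,-0.35,0],"rot":[0,0,0.18]}]'
python3 - <<'E'
from h import *
p,R=place(3,0,110);print(p,*go([p[0],p[1],275],down(1.525)))
E
```

```text
time_s: 12.45
position: [521.1, -148.1, 276.4]
orientation: [3.141, -0.001, 1.754]
wrist_force: [0.6, 0.8, -3.3]
grip_width: 0.383
grip_force: 35.0
[ 549.83811897 -257.44257392  186.54888148] d [-0.3759  0.0277  0.0043] r [ 0.     -0.0002  0.073 ]
```

```bash
python3 -m jog '[{"delta_pos":[-0.13,0.01,0],"rot":[0,0,0.03]},{"delta_pos":[-0.26,0.02,0],"rot":[0,0,0.06]},{"delta_pos":[-0.33,0.025,0],"rot":[0,0,0.073]},{"delta_pos":[-0.37,0.028,0],"rot":[0,0,0.073]},{"delta_pos":[-0.376,0.028,0.004],"rot":[0,0,0.073]}]'
python3 -m jog '[{"delta_pos":[0,0,0.02],"rot":[0.035,0,0]},{"delta_pos":[0,0,0.06],"rot":[0.07,0,0]},{"delta_pos":[0,0,0.1],"rot":[0.1,0,0]},{"delta_pos":[0,0,0.14],"rot":[0.135,0,0]},{"delta_pos":[0,0,0.18],"rot":[0.1667,0,0]}]'
python3 - <<'E'
from h import *
p,R=place(3,0,110);print(*go(p,R))
E
```

```text
time_s: 12.95
position: [550.5, -256.2, 274.7]
orientation: [-3.141, -0.001, 1.531]
wrist_force: [-0.5, 0.9, -4.8]
grip_width: 0.382
grip_force: 35.0
time_s: 13.45
position: [550.9, -254.2, 221.1]
orientation: [-2.615, -0.0, 1.533]
wrist_force: [-0.6, -0.5, -3.9]
grip_width: 0.385
grip_force: 35.0
d [-0.011   0.0553  0.1012] r [-0.001   0.0013  0.0026]
```

```bash
python3 -m jog '[{"delta_pos":[-0.005,0.03,0.05],"rot":[-0.001,0.001,0.0025]},{"delta_pos":[-0.011,0.055,0.1],"rot":[-0.001,0.001,0.0025]},{"delta_pos":[-0.011,0.055,0.18],"rot":[-0.001,0.001,0.0025]},{"delta_pos":[-0.011,0.055,0.26],"rot":[-0.001,0.001,0.0025]},{"delta_pos":[-0.011,0.055,0.33],"rot":[-0.001,0.001,0.0025]}]'
python3 -m jog '[{"delta_pos":[0,0,0],"rot":[0,0,0]},{"delta_pos":[0,0,0],"rot":[0,0,0]},{"delta_pos":[0,0,0],"rot":[0,0,0]},{"delta_pos":[0,0,0],"rot":[0,0,0]},{"delta_pos":[0,0,0],"rot":[0,0,0]}]'
python3 - <<'E'
from h import *
from workcell import arm
p,R=place(3,0,0);print(*go(p,R))
a=arm.snapshot("side")["img"][120:225,290:410,::-1];b=arm.snapshot("scene")["img"][150:290,110:230,::-1]
k=lambda i,f:cv2.resize(i,None,fx=f,fy=f,interpolation=2)
cv2.imwrite("pics/p1.png",np.hstack([k(a,3.4)[:357],k(b,3.2)[:357]]))
E
```

```text
time_s: 13.95
position: [514.8, -256.0, 126.4]
orientation: [-2.622, 0.0, 1.524]
wrist_force: [0.6, -0.4, -4.8]
grip_width: 0.38
grip_force: 35.0
time_s: 14.45
position: [515.6, -257.6, 127.5]
orientation: [-2.622, 0.002, 1.522]
wrist_force: [-0.4, 0.1, -4.7]
grip_width: 0.382
grip_force: 35.0
d [ 5.900e-03 -1.000e-04  1.393e-01] r [ 0.0013  0.0002 -0.0007]
```

View pics/p1.png

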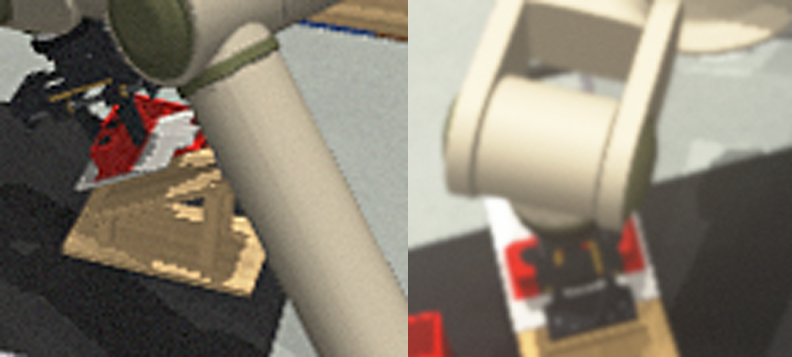

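The plate is held parallel, about 40 mm above the bed, and centred. Lowering it with the force watched.

```bash
python3 -m jog '[{"delta_pos":[0.006,0,0.03],"rot":[0.001,0,0]},{"delta_pos":[0.006,0,0.06],"rot":[0.001,0,0]},{"delta_pos":[0.006,0,0.09],"rot":[0.001,0,0]},{"delta_pos":[0.006,0,0.11],"rot":[0.001,0,0]},{"delta_pos":[0.006,0,0.12],"rot":[0.001,0,0]}]'
python3 -m jog '[{"delta_pos":[0,0,0.003],"rot":[0,0,0]},{"delta_pos":[0,0,0.006],"rot":[0,0,0]},{"delta_pos":[0,0,0.009],"rot":[0,0,0]},{"delta_pos":[0,0,0.012],"rot":[0,0,0]},{"delta_pos":[0,0,0.012],"rot":[0,0,0]}]'
python3 - <<'E'
from h import *
p,R=place(3,0,0);print(*go(p,R))
E
```

```text
time_s: 15.05
position: [496.8, -254.9, 95.1]
orientation: [-2.617, 0.001, 1.521]
wrist_force: [-0.7, -0.2, -5.0]
grip_width: 0.379
grip_force: 35.0
time_s: 15.55
position: [495.5, -254.9, 92.7]
orientation: [-2.618, 0.001, 1.522]
wrist_force: [-0.2, -0.1, -4.9]
grip_width: 0.383
grip_force: 35.0
d [-0.      0.0004  0.005 ] r [-0.      0.     -0.0007]
```

```bash
python3 -m jog '[{"delta_pos":[0,0,0.001],"rot":[0,0,0]},{"delta_pos":[0,0,0.002],"rot":[0,0,0]},{"delta_pos":[0,0,0.003],"rot":[0,0,0]},{"delta_pos":[0,0,0.004],"rot":[0,0,0]},{"delta_pos":[0,0,0.004],"rot":[0,0,0]}]'
python3 -m jog '[{"delta_pos":[0,0,0.001],"rot":[0,0,0]},{"delta_pos":[0,0,0.002],"rot":[0,0,0]},{"delta_pos":[0,0,0.003],"rot":[0,0,0]},{"delta_pos":[0,0,0.003],"rot":[0,0,0]},{"delta_pos":[0,0,0.003],"rot":[0,0,0]}]'
```

```text
time_s: 16.05
position: [494.9, -254.8, 91.6]
orientation: [-2.618, 0.001, 1.522]
wrist_force: [0.7, 0.7, -4.3]
grip_width: 0.383
grip_force: 35.0
time_s: 16.55
position: [494.8, -254.8, 91.4]
orientation: [-2.619, 0.002, 1.522]
wrist_force: [3.3, 1.7, 1.8]
grip_width: 0.383
grip_force: 35.0
```

Contact is about 6 N along the bed normal. Sliding downhill (+tool y) to the ledge.

```bash
python3 -m jog '[{"delta_pos":[0,0.002,0],"rot":[0,0,0]},{"delta_pos":[0,0.004,0],"rot":[0,0,0]},{"delta_pos":[0,0.006,0],"rot":[0,0,0]},{"delta_pos":[0,0.006,0],"rot":[0,0,0]},{"delta_pos":[0,0.006,0],"rot":[0,0,0]}]'
python3 -m jog '[{"delta_pos":[0,0.002,0],"rot":[0,0,0]},{"delta_pos":[0,0.004,0],"rot":[0,0,0]},{"delta_pos":[0,0.004,0],"rot":[0,0,0]},{"delta_pos":[0,0.004,0],"rot":[0,0,0]},{"delta_pos":[0,0.004,0],"rot":[0,0,0]}]'
python3 - <<'E'
from h import *
p,R=place(0,0,0);print(*go(p,R))
E
```

```text
time_s: 17.05
position: [495.9, -255.1, 90.8]
orientation: [-2.617, 0.002, 1.521]
wrist_force: [-0.6, 1.1, 5.5]
grip_width: 0.385
grip_force: 35.0
time_s: 17.55
position: [496.9, -255.3, 90.2]
orientation: [-2.617, 0.002, 1.521]
wrist_force: [-0.6, 0.4, 5.1]
grip_width: 0.382
grip_force: 35.0
d [0.0011 0.0024 0.0001] r [-0.0002  0.0002 -0.0009]
```

```bash
python3 -m jog '[{"delta_pos":[0.001,0.001,0],"rot":[0,0,0]},{"delta_pos":[0.001,0.002,0],"rot":[0,0,0]},{"delta_pos":[0.001,0.004,0],"rot":[0,0,0]},{"delta_pos":[0.001,0.004,0],"rot":[0,0,0]},{"delta_pos":[0.001,0.004,0],"rot":[0,0,0]}]'
python3 -m jog '[{"delta_pos":[0,0.002,0],"rot":[0,0,0]},{"delta_pos":[0,0.004,0],"rot":[0,0,0]},{"delta_pos":[0,0.004,0],"rot":[0,0,0]},{"delta_pos":[0,0.004,0],"rot":[0,0,0]},{"delta_pos":[0,0.004,0],"rot":[0,0,0]}]'
```

```text
time_s: 18.05
position: [497.4, -255.3, 89.8]
orientation: [-2.616, 0.002, 1.521]
wrist_force: [-4.1, -0.6, 7.6]
grip_width: 0.38
grip_force: 35.0
time_s: 18.55
position: [497.6, -255.4, 89.9]
orientation: [-2.613, 0.002, 1.521]
wrist_force: [-10.4, -0.3, 12.3]
grip_width: 0.381
grip_force: 35.0
```

At the ledge, with −10 N along x. I'll relax the push slightly and let go.

```bash
python3 -m jog '[{"delta_pos":[0,-0.001,0],"rot":[0,0,0]},{"delta_pos":[0,-0.003,-0.001],"rot":[0,0,0]},{"delta_pos":[0,-0.003,-0.002],"rot":[0,0,0]},{"delta_pos":[0,-0.003,-0.002],"rot":[0,0,0]},{"delta_pos":[0,-0.003,-0.002],"rot":[0,0,0]}]'
python3 -m jog '[{"delta_pos":[0,0,0],"rot":[0,0,0]},{"delta_pos":[0,0,0],"rot":[0,0,0]},{"delta_pos":[0,0,0],"rot":[0,0,0]},{"delta_pos":[0,0,0],"rot":[0,0,0]},{"delta_pos":[0,0,0],"rot":[0,0,0]}]' 0.7
python3 -m jog '[{"delta_pos":[0,0,0],"rot":[0,0,0]},{"delta_pos":[0,0,-0.06],"rot":[0,0,0]},{"delta_pos":[0,0,-0.18],"rot":[0,0,0]},{"delta_pos":[0,0,-0.32],"rot":[0,0,0]},{"delta_pos":[0,0,-0.46],"rot":[0,0,0]}]'
python3 -m jog '[{"delta_pos":[0,0,-0.05],"rot":[-0.04,0,0]},{"delta_pos":[0,0,-0.1],"rot":[-0.08,0,0]},{"delta_pos":[0,0,-0.15],"rot":[-0.12,0,0]},{"delta_pos":[0,0,-0.15],"rot":[-0.166,0,0]},{"delta_pos":[0,0,-0.15],"rot":[-0.166,0,0]}]'
python3 - <<'E'
from h import *
from workcell import arm
import pickle
s=arm.snapshot("wrist");cv2.imwrite("pics/w4.png",s["img"][:,:,::-1]);pickle.dump(s,open("w4.pkl","wb"))
print([proj(s,bed([x,y,5])).round(1) for x,y in((60,60),(60,-60),(-60,-60),(-60,60),(80,0))])
print(*go(bar(1.35)+[60,-3,85],down(1.523)))
E
```

```text
time_s: 19.05
position: [497.5, -255.4, 89.9]
orientation: [-2.615, 0.002, 1.522]
wrist_force: [-6.4, -2.5, 5.6]
grip_width: 0.382
grip_force: 35.0
time_s: 19.55
position: [498.7, -254.6, 89.1]
orientation: [-2.618, 0.001, 1.522]
wrist_force: [0.5, 0.1, 0.8]
grip_width: 0.699
grip_force: 0.0
time_s: 20.05
position: [568.1, -257.7, 210.3]
orientation: [-2.618, 0.001, 1.522]
wrist_force: [-0.0, -0.6, 0.1]
grip_width: 0.697
grip_force: 0.0
time_s: 20.55
position: [588.2, -258.7, 248.2]
orientation: [-3.14, 0.001, 1.52]
wrist_force: [0.4, 0.8, 0.8]
grip_width: 0.701
grip_force: 0.0
[array([104.3, 264.6]), array([ 81.7, 127.2]), array([223.3, 120.4]), array([228.8, 238.7]), array([ 66.8, 203.6])]
d [-0.0034 -0.5491 -0.1674] r [-0.0016  0.0003 -0.0007]
```

View pics/w4.png

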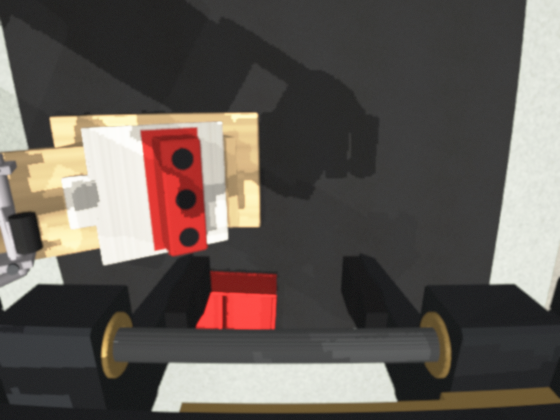

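The wrist picture shows the plate flat on the bed with its tab uphill at (82,202) and its low edge at the ledge, near columns 222-228. Its corners lie within 1-2 px of the prediction. A quick edge fit will check squareness relative to the stand.

Run:
```python
from h import *
import pickle
np.set_printoptions(precision=1,suppress=True)
s=pickle.load(open("w4.pkl","rb"));g=s["img"].astype(float)
B=Ro.from_euler("z",SYAW)*Ro.from_euler("y",-np.pi/6);O=bed([0,0,0])
def onbed(uv,z):
    o,d=ray(s,uv);o,d=B.inv().apply(o-O),B.inv().apply(d);return o+d*(z-o[2])/d[2]
def edge(v,x0,st):
    dv=np.abs(np.diff(cv2.GaussianBlur(v[None].astype(np.float32),(1,1),0)[0]));i=np.argmax(dv)
    k=slice(max(i-1,0),i+2);return x0+st*((np.arange(len(dv))[k]*dv[k]).sum()/dv[k].sum()+.5)
def rep(n,a,i):
    k=np.abs(a[:,i]-np.median(a[:,i]))<2;a=a[k];p=np.polyfit(a[:,1-i],a[:,i],1);print(n,len(a),a[:,i].mean(),np.rad2deg(p[0]))
b=g[:,:,2]
rep("far y=-60",np.array([onbed((x,edge(b[118:134,x],118,1)),5) for x in list(range(90,138,4))+list(range(205,220,4))]),1)
rep("near y=60",np.array([onbed((x,edge(b[230:275,x],230,1)),5) for x in list(range(108,155,4))+list(range(210,226,4))]),1)
rep("low x=-60",np.array([onbed((edge(b[y,212:234],212,1),y),5) for y in range(135,232,5)]),0)
rep("up x=60",np.array([onbed((edge(b[y,78:115],78,1),y),5) for y in list(range(135,170,5))+list(range(235,258,5))]),0)
R0=Ro.from_euler("z",-SYAW);f=lambda uv:R0.apply(onz(s,uv,12)-SO)
r=g[:,:,0]
rep("base far -65",np.array([f((x,edge(r[100:120,x],100,1))) for x in range(60,255,6)]),1)
rep("base near 65",np.array([f((x,edge(r[218:236,x],218,1))) for x in range(232,256,4)]),1)
rep("base low -85",np.array([f((edge(r[y,245:275],245,1),y)) for y in range(120,220,5)]),0)
```

```text
far y=-60 16 -59.37890631942298 -0.005790013794959122
near y=60 16 60.40406138316767 -0.22606858536006275
low x=-60 20 -58.56279109852136 -0.1775630058943107
up x=60 12 61.29266613624073 0.0932805965179085
base far -65 33 -65.38412671277443 0.15103168090465433
base near 65 6 64.60547544158148 -0.4561659732263618
base low -85 20 -84.35688889842677 -0.28858307070600964
```

The plate is within about 1 mm and square. Now over to the clamp bar with a narrow cage.

```bash
python3 -m jog '[{"delta_pos":[0,-0.06,-0.12],"rot":[0,0,0]},{"delta_pos":[0,-0.22,-0.15],"rot":[0,0,0]},{"delta_pos":[0,-0.38,-0.15],"rot":[0,0,0]},{"delta_pos":[0,-0.54,-0.15],"rot":[0,0,0]},{"delta_pos":[0,-0.7,-0.15],"rot":[0,0,0]}]' 0.36 40
python3 -m jog '[{"delta_pos":[0,0,0],"rot":[0,0,0]},{"delta_pos":[0,0,0],"rot":[0,0,0]},{"delta_pos":[0,0,0],"rot":[0,0,0]},{"delta_pos":[0,0,0],"rot":[0,0,0]},{"delta_pos":[0,0,0],"rot":[0,0,0]}]'
python3 - <<'E'
from h import *
from workcell import arm
s=arm.snapshot("wrist");cv2.imwrite("pics/w5.png",s["img"][:,:,::-1])
b=bar(1.35)-[1,0,0];print(b,proj(s,b),*go(b+[0,0,-17],down(1.524)))
g=s["img"].astype(int).sum(2);p=proj(s,b)
r=int(p[1]);print([int(v) for v in g[r-25,int(p[0])-25:int(p[0])+25]])
for j in np.linspace(1.35,.06,7): print(round(j,2),(bar(j)-b).round(1))
E
```

```text
time_s: 21.1
position: [379.3, -248.8, 293.4]
orientation: [-3.136, 0.0, 1.523]
wrist_force: [0.8, -0.4, 0.0]
grip_width: 0.359
grip_force: 0.0
time_s: 21.6
position: [381.2, -248.7, 292.8]
orientation: [-3.138, 0.001, 1.523]
wrist_force: [0.1, 0.7, 0.8]
grip_width: 0.362
grip_force: 0.0
[ 363.59363671 -248.70666589  214.34937796] [251.97573522 220.22012659] d [-0.0027 -0.0572  0.3185] r [-0.0009  0.0002 -0.0005]
[175, 175, 170, 166, 168, 158, 163, 159, 164, 157, 154, 158, 161, 158, 147, 118, 90, 76, 85, 83, 87, 85, 84, 93, 91, 99, 102, 90, 91, 86, 86, 78, 88, 83, 96, 192, 303, 371, 388, 388, 387, 388, 390, 386, 388, 387, 384, 385, 379, 375]
1.35 [1. 0. 0.]
1.14 [13.4 -0.6  3.6]
0.92 [26.2 -1.2  4.5]
0.7 [38.9 -1.8  2.6]
0.49 [50.9 -2.4 -2. ]
0.28 [61.7 -2.9 -9. ]
0.06 [ 70.7  -3.3 -18.2]
```

The bar in the wrist image is at column 252, as predicted. Descending around it.

```bash
python3 -m jog '[{"delta_pos":[-0.003,-0.057,0],"rot":[-0.001,0,0]},{"delta_pos":[-0.003,-0.057,0.1],"rot":[-0.001,0,0]},{"delta_pos":[-0.003,-0.057,0.2],"rot":[-0.001,0,0]},{"delta_pos":[-0.003,-0.057,0.29],"rot":[-0.001,0,0]},{"delta_pos":[-0.003,-0.057,0.32],"rot":[-0.001,0,0]}]'
python3 -m jog '[{"delta_pos":[0,0.01,0],"rot":[0,0,0]},{"delta_pos":[0,0.03,0],"rot":[0,0,0]},{"delta_pos":[0,0.05,-0.008],"rot":[0,0,0]},{"delta_pos":[0,0.07,-0.013],"rot":[0,0,0]},{"delta_pos":[0,0.09,-0.015],"rot":[0,0,0]}]'
```

```text
time_s: 22.15
position: [362.7, -248.1, 195.0]
orientation: [-3.14, -0.002, 1.522]
wrist_force: [0.1, -0.7, 0.6]
grip_width: 0.355
grip_force: 0.0
time_s: 22.65
position: [390.8, -250.4, 202.5]
orientation: [3.14, 0.002, 1.522]
wrist_force: [-2.8, 0.1, 2.2]
grip_width: 0.362
grip_force: 1.6
```

```bash
python3 -m jog '[{"delta_pos":[0,0.03,0],"rot":[0,0,0]},{"delta_pos":[0,0.06,0.005],"rot":[0,0,0]},{"delta_pos":[0,0.09,0.015],"rot":[0,0,0]},{"delta_pos":[0,0.115,0.03],"rot":[0,0,0]},{"delta_pos":[0,0.13,0.04],"rot":[0,0,0]}]'
python3 -m jog '[{"delta_pos":[0,0.007,0.008],"rot":[0,0,0]},{"delta_pos":[0,0.014,0.016],"rot":[0,0,0]},{"delta_pos":[0,0.02,0.024],"rot":[0,0,0]},{"delta_pos":[0,0.02,0.024],"rot":[0,0,0]},{"delta_pos":[0,0.02,0.024],"rot":[0,0,0]}]'
```

```text
time_s: 23.15
position: [429.7, -251.9, 188.8]
orientation: [3.141, 0.0, 1.522]
wrist_force: [-3.0, 0.1, 1.3]
grip_width: 0.36
grip_force: 1.0
time_s: 23.65
position: [435.1, -252.4, 182.5]
orientation: [3.14, 0.001, 1.522]
wrist_force: [-0.3, 0.0, -0.6]
grip_width: 0.36
grip_force: 0.2
```

```bash
python3 -m jog '[{"delta_pos":[0,0.006,0.006],"rot":[0,0,0]},{"delta_pos":[0,0.012,0.012],"rot":[0,0,0]},{"delta_pos":[0,0.016,0.018],"rot":[0,0,0]},{"delta_pos":[0,0.016,0.018],"rot":[0,0,0]},{"delta_pos":[0,0.016,0.018],"rot":[0,0,0]}]'
python3 -m jog '[{"delta_pos":[0,0.003,0.003],"rot":[0,0,0]},{"delta_pos":[0,0.006,0.003],"rot":[0,0,0]},{"delta_pos":[0,0.009,0.003],"rot":[0,0,0]},{"delta_pos":[0,0.009,0.003],"rot":[0,0,0]},{"delta_pos":[0,0.009,0.003],"rot":[0,0,0]}]'
```

```text
time_s: 24.15
position: [440.0, -252.6, 177.0]
orientation: [3.14, 0.001, 1.522]
wrist_force: [-0.8, -0.1, -1.0]
grip_width: 0.356
grip_force: 0.2
time_s: 24.65
position: [441.7, -252.6, 175.4]
orientation: [-3.14, 0.0, 1.522]
wrist_force: [-6.0, -1.3, -4.1]
grip_width: 0.364
grip_force: 3.1
```

```bash
python3 -m jog '[{"delta_pos":[0,0.003,0],"rot":[0,0,0]},{"delta_pos":[0,0.006,0],"rot":[0,0,0]},{"delta_pos":[0,0.006,0],"rot":[0,0,0]},{"delta_pos":[0,0.006,0],"rot":[0,0,0]},{"delta_pos":[0,0.006,0],"rot":[0,0,0]}]'
```

```text
time_s: 25.15
position: [442.6, -252.6, 174.6]
orientation: [-3.137, -0.001, 1.522]
wrist_force: [-10.8, -2.1, -7.2]
grip_width: 0.359
grip_force: 5.3
```

```bash
python3 -m jog '[{"delta_pos":[0,0.002,0],"rot":[0,0,0]},{"delta_pos":[0,0.004,0],"rot":[0,0,0]},{"delta_pos":[0,0.005,0],"rot":[0,0,0]},{"delta_pos":[0,0.005,0],"rot":[0,0,0]},{"delta_pos":[0,0.005,0],"rot":[0,0,0]}]'
```

```text
time_s: 25.65
position: [443.3, -252.6, 174.0]
orientation: [-3.135, -0.001, 1.522]
wrist_force: [-13.6, -4.2, -10.3]
grip_width: 0.36
grip_force: 7.4
```

The bar is at x≈434.5, matching joint 0.06, and the resistance is well above 4 N, so the foot is resting on the tab. Backing off, rising and checking.

```bash
python3 -m jog '[{"delta_pos":[0,-0.015,0],"rot":[0,0,0]},{"delta_pos":[0,-0.033,0],"rot":[0,0,0]},{"delta_pos":[0,-0.033,0],"rot":[0,0,0]},{"delta_pos":[0,-0.033,-0.06],"rot":[0,0,0]},{"delta_pos":[0,-0.033,-0.2],"rot":[0,0,0]}]'
python3 -m jog '[{"delta_pos":[0,0,-0.12],"rot":[0,0,0]},{"delta_pos":[-0.1,0,-0.24],"rot":[0,0,0]},{"delta_pos":[-0.25,0,-0.3],"rot":[0,0,0]},{"delta_pos":[-0.4,0,-0.3],"rot":[0,0,0]},{"delta_pos":[-0.4,0,-0.3],"rot":[0,0,0]}]'
python3 - <<'E'
from h import *
from workcell import arm
w=arm.snapshot("wrist");print([proj(w,bar(j)).round(1) for j in(0,.06,.12)])
w=w["img"][0:260,60:420,::-1];a=arm.snapshot("side")["img"][130:220,295:385,::-1]
k=lambda i,f:cv2.resize(i,None,fx=f,fy=f,interpolation=2)
cv2.imwrite("pics/f.png",np.hstack([w,k(a,4)[:260],]))
E
```

```text
time_s: 26.15
position: [435.2, -251.6, 234.9]
orientation: [-3.139, -0.002, 1.522]
wrist_force: [0.5, -0.3, 0.9]
grip_width: 0.36
grip_force: 0.0
time_s: 26.65
position: [429.2, -376.2, 325.7]
orientation: [3.141, 0.002, 1.518]
wrist_force: [-0.4, 0.2, -0.5]
grip_width: 0.357
grip_force: 0.0
[array([278. ,  34.7]), array([275.,  34.]), array([271.8,  33.4])]
```

View pics/f.png

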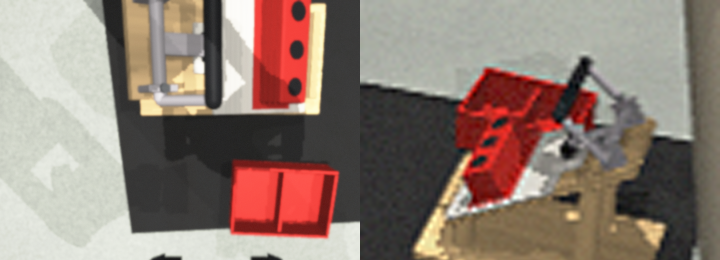

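The final picture shows the bar at column 274, against 275 predicted for joint 0.06. The foot is on the tab at (567,147) in the crop, the plate is flat at the ledge, and the robot is clear. Handing in.

```bash
python3 -c "
from workcell import arm
print(arm.sign_off())"
```

```text
the job is handed in; nothing more can be done
None
```

The job is handed in at about 27 s: clamp swung fully up, plate laid square on the bed against the ledge (within about 1 mm) and let go, and the clamp swung down with its foot on the tab; no verdict came back at hand-in.

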